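Nest the graded polishing cups in the slanted dock

TASK

Nest the polishing cups by size in the slanted dock: first set the medium blue cup, mouth up, into the large white cup until its collar rests on the white rim and let go of it, then set the small orange cup into the blue one in the same way. The white cup slides stiffly in the dock and stands proud of it, so press the nest down along its axis, firmly but not hard, until the white cup has bottomed out in the dock (from roughly 1 to 2 cm of travel), and leave the nest there. Do not disturb the other things on the bench.

Things in the scene. Friction and masses are not known exactly. Their poses are not given: they have to be found in the camera images.
- dock: Grey foot plate 150 x 120 x 12 mm fixed on the bench, with cheeks that carry the slanted holder (it leans 25 degrees to the dock's -x side). Origin: centre of its underside. In the holder slides, along its axis, the large white cup: 79 mm outside, 69 mm inside diameter, 80 mm tall, wall 5, floor 6 mm; it takes about 9 N to slide and stays where it is left.
- holder: Black sleeve (96 mm diameter, 55 mm long, steel ring on top) fixed in the dock, leaning 25 degrees. Origin: centre of its closed lower end; z along its axis, up out of the mouth; y level. The white cup's rim lies at z = 85 mm when it has bottomed out; at the start it stands 10 to 20 mm higher (not measured: see or feel it).
- medium_cup: Medium blue cup, loose, upright, about 140 g, 97 mm tall. Origin: centre of its underside, z toward the mouth. Body radius 26 mm at the foot, 28 at z = 30, 32.5 at z = 54 to 60. Collar radius 37, z = 60 to 65. Straight neck to grip: radius 30, z = 65 to 97 (rim); inside radius 26.5, wall 3.5. Nested, the collar's underside rests on the white rim.
- small_cup: Small orange cup, loose, upright, about 140 g, 81 mm tall. Origin: centre of its underside, z toward the mouth. Body radius 19 mm at the foot, 21 at z = 20, 24.2 at z = 40 to 46. Collar radius 29, z = 46 to 51. Neck to grip: radius 23, z = 51 to 81 (rim), wall 3. Nested, its collar rests on the blue rim: origin 51 mm above the blue cup's origin.
- black_cup: Bystander: plain black cup 92 mm wide, 78 mm tall, not part of the set; origin under its centre.
- spray_bottle: Bystander: light blue bottle 38 mm wide, 120 mm tall; origin under its centre.
- tape_roll: Bystander: roll of tan tape, 104 mm across, 25 mm tall; origin under its centre.
- lens_blank: Bystander: clear round lens blank, 67 mm across, 12 mm thick; origin under its centre.
- glue_bottle: Bystander: small grey bottle with blue cap, 28 mm wide, 70 mm tall; origin under its centre.
- dressing_stone: Bystander: grey stone bar 25 x 100 x 13 mm; origin under its centre.
- pliers: Bystander: pliers with teal handles, 131 x 53 x 14 mm; origin under their centre.

How it is judged:
By the outcome, as a careful person would: the job done as asked, in the order asked, and still so for the second after the job is handed in, with the robot touching nothing.
It also fails if it takes over 59 s, if anything falls off the work surface, if the arm or the gripper's body presses on something with over 40 N, if the wrist force passes 120 N, or if a joint passes its speed limit or range.

ROBOT

A 6-joint arm with a two-finger parallel gripper is mounted at the origin on a cart in front of the work surface, level with it; the furniture and walls round the work are solid. World frame = base frame: x ahead of the robot, y to its left, z up, the work surface at z = 0. Lengths are in m, angles in rad, forces in N, time in s.
With the tool pointing down it reaches from about 0.35 to 0.8 m from the base axis. Payload 7.3 kg.
Tool frame: the origin (TCP) lies midway between the tips of the shut fingers; the grasp point (between the pads) lies 19 mm behind it; z points along the fingers, y is the line along which they close (so a half turn about z gives the same grasp; the last joint's range is limited). The gripper opens to 85 mm and grips with 20 to 120 N. Pads are 22 mm wide; open, the fingers measure 114 mm over their backs; the gripper's body (76 mm by 85 mm) begins 54 mm behind the grasp point. The pads swing forward as they close: fully open they stand 13 mm farther back than shut.
Start: joints at [-1.362, 0.342, 1.524, -0, 1.275, -0.146], TCP at [0.182, -0.492, 0.231] pointing down, gripper open.
Joint ranges: [-2.53, 2.53], [-0.77, 2.02], [0.04, 2.7], [-1, 4.14], [0.28, 2.66], [-3.11, 3.11]. Speed limits (rad/s): [2.57, 2.57, 3.14, 3.14, 3.14, 3.14].

INTERFACE

Orientations are given as a unit quaternion [w, x, y, z].
In Python, from plant import ctrl, solver, vision, find_in, cut_out, mark_of gives the robot as it stands. Calls block until the motion is done:
- ctrl.movep(position, orientation): joint-space move of the TCP to a pose.
- ctrl.move_linear(position, orientation=None, max_speed=0.15): straight line of the TCP; orientation=None keeps the orientation; max_speed is the mean speed in m/s.
- ctrl.set_joints(angles): joint-space move.
- ctrl.gripper_to(opening): finger opening in m; the grip force is fixed at half the most; returns when the fingers have stopped.
- ctrl.hold(seconds).
- solver.inverse_kinematics(position, orientation): joint angles nearest the present ones, or None.
- ctrl.sense(): the state.
- vision.read_camera(name): name is "side" or "top"; returns a dict with "img" (420x560x3 uint8, red, green, blue), "mtx" (3x3 intrinsics, pixels), "R" (3x3) and "t" (3): a world point X has camera coordinates R X + t. Camera axes: x right, y down, z forward; pixel columns grow to the right and rows downward; lengths in m; the calibration is good to about 2 mm. A picture is of the moment at which its call begins. There is no depth.
A pose or a line that the arm cannot do raises ctrl.MotionError and nothing moves.
- ctrl.close_job(): hands the job in; it is judged then, once.
Trained networks look in a picture, given as the dict that the camera call returned (one of the last four; its "shot" number tells which), for a name from the list of things; names that differ only in an ending like _2 or _b are one class to them, and where a whole thing is asked for, a point or a joint stands for the part that bears it (a point fixed in the world has none). Each returns a list of dicts, best first, with "confidence" (0 to 1); they miss things now and then, are a little off and sometimes report something else, mostly with a low value. They report only what shows in the picture. A call takes as long as a camera call.
- find_in(picture, name): "centre" ([x, y, z] in m, in world coordinates, good to about 4 mm: the middle of the surface that is visible of it).
- cut_out(picture, name): "pixels" (420x560 bool, what is visible of it).
- mark_of(picture, name): "centre" ([x, y, z] in m, in world coordinates, good to about 4 mm: a listed point, or the origin of a listed thing).
The state is a dict: "time_s": time; "q": joint angles; "joint_velocities": joint speeds; "joint_efforts": joint torques, N m; "position": TCP position; "eef_rot": TCP orientation; "force": force on the tool from outside, world axes, zero at the start; "ft_torque": the same for the moment, N m; "width": finger opening in m; "grasp_force": force on a finger pad.
Only numpy, scipy, OpenCV 4.12 (cv2) and the standard library are available. Lean on these libraries where they do the work, as an engineer would, in place of code of your own. Each camera call takes 0.05 s, during which the arm holds its last target. There are 200 camera calls.

## Working session

There is one attempt and no reset: what is moved stays moved. The work goes in short steps, each a Python script; the robot and the scene stay as the last script left them, time stands still between calls to the robot, and variables do not carry over. Pictures are saved under pics/ and viewed, at most 10 in all, crops included, and the job is handed in when it is done.

```bash
mkdir -p pics; ls; cat > a.py <<'E'
from plant import ctrl, solver, vision, find_in, cut_out, mark_of
import cv2, numpy as np
np.set_printoptions(precision=4,suppress=True)
ims=[]
for n in ("side","top"):
    p=vision.read_camera(n); ims.append(p["img"])
    print(n,p["mtx"].tolist(),"cam at",-p["R"].T@p["t"], "fwd",p["R"][2])
    for k in ("dock","holder","medium_cup","small_cup","black_cup","spray_bottle","tape_roll","lens_blank","glue_bottle","dressing_stone","pliers"):
        m=[(np.round(d["centre"],4).tolist(),round(d["confidence"],2)) for d in mark_of(p,k)[:2]]
        print(k,m)
    cv2.imwrite(f"pics/{n}0.png",cv2.cvtColor(p["img"],cv2.COLOR_RGB2BGR))
s=ctrl.sense(); print({k:s[k] for k in("time_s","position","eef_rot","force","width")})
E
python3 a.py
```

```text
pics
side [[518.277832088924, 0.0, 280.451225711183], [0.0, 518.277832088924, 207.45520799121954], [0.0, 0.0, 1.0]] cam at [-0.13    0.7829  1.2064] fwd [ 0.4334 -0.5006 -0.7493]
dock [([0.5222, -0.2518, -0.0005], 0.95), ([0.6415, 0.2167, 0.0018], 0.71)]
holder [([0.5518, -0.2452, 0.0473], 0.66)]
medium_cup [([0.4299, 0.0448, 0.0009], 0.62)]
small_cup [([0.4147, 0.2969, 0.0037], 0.7)]
black_cup [([0.6984, -0.3346, -0.0023], 0.76)]
spray_bottle [([0.7018, -0.1018, 0.0003], 0.77), ([0.5532, -0.2457, 0.0477], 0.45)]
tape_roll [([0.6443, 0.2143, 0.0021], 0.9)]
lens_blank [([0.5549, 0.2192, 0.0006], 0.87)]
glue_bottle [([0.7345, -0.2521, -0.0003], 0.67)]
dressing_stone [([0.3635, -0.0879, 0.0021], 0.55)]
pliers [([0.428, 0.4196, -0.0019], 0.55)]
top [[385.23664948242424, 0.0, 274.3989397311658], [0.0, 385.23664948242424, 211.19619513816986], [0.0, 0.0, 1.0]] cam at [0.3535 0.0468 1.1512] fwd [ 0.1611 -0.0176 -0.9868]
dock []
holder [([0.5478, -0.2434, 0.0441], 0.78)]
medium_cup [([0.426, 0.0495, -0.0032], 0.94), ([0.5523, 0.2202, 0.001], 0.17)]
small_cup [([0.4135, 0.3005, 0.0031], 0.88)]
black_cup [([0.6973, -0.3341, -0.0039], 0.81), ([0.4148, 0.3021, 0.0013], 0.49)]
spray_bottle [([0.7004, -0.0978, -0.0017], 0.8)]
tape_roll [([0.6428, 0.2226, -0.0067], 0.9)]
lens_blank [([0.5554, 0.2161, 0.0007], 0.94)]
glue_bottle [([0.7315, -0.25, -0.0003], 0.4)]
dressing_stone [([0.3633, -0.0836, -0.0019], 0.68)]
pliers [([0.4287, 0.4207, 0.0017], 0.7)]
{'time_s': 1.2, 'position': array([ 0.1824, -0.4923,  0.2313]), 'eef_rot': array([ 0.    ,  0.9843,  0.1764, -0.    ]), 'force': array([ 0.1859, -0.1771,  0.9232]), 'width': 0.08555455720186453}
```

View pics/side0.png

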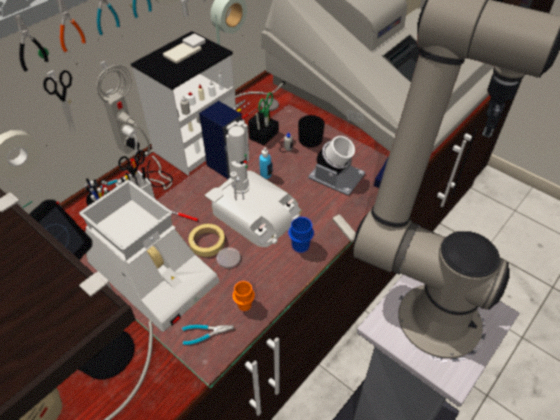

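View pics/top0.png

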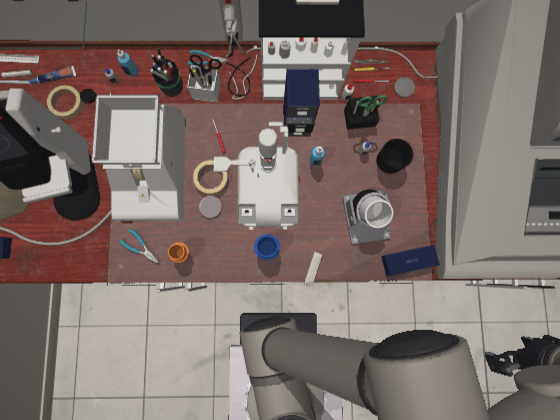

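```bash
cat > b.py <<'E'
from plant import ctrl, vision, find_in, cut_out
import cv2, numpy as np, pickle
D={}
crops=[]
for n,(u,v) in (("side",(337,160)),("top",(372,212))):
    p=vision.read_camera(n); D[n]=p
    c=p["img"][v-37:v+38,u-37:u+38]; c=cv2.resize(c,(395,395),interpolation=cv2.INTER_CUBIC)
    for k in("dock","holder","medium_cup","small_cup"):
        r=cut_out(p,k)
        if r:
            D[n,k]=r[0]["pixels"]; ys,xs=np.nonzero(r[0]["pixels"]); print(n,k,r[0]["confidence"],len(xs),xs.min(),xs.max(),ys.min(),ys.max())
    crops.append(c)
pickle.dump(D,open("d.pkl","wb"))
cv2.imwrite("pics/crop1.png",cv2.cvtColor(np.hstack(crops),cv2.COLOR_RGB2BGR))
E
python3 b.py
```

```text
side dock 0.93 2003 309 364 136 195
side holder 0.96 942 318 354 136 173
side medium_cup 0.84 666 288 313 217 252
side small_cup 0.85 498 234 254 281 310
top dock 0.68 2125 344 392 190 244
top holder 0.65 420 193 227 161 194
top medium_cup 0.96 527 254 279 235 260
top small_cup 0.65 276 168 187 244 261
```

View pics/crop1.png

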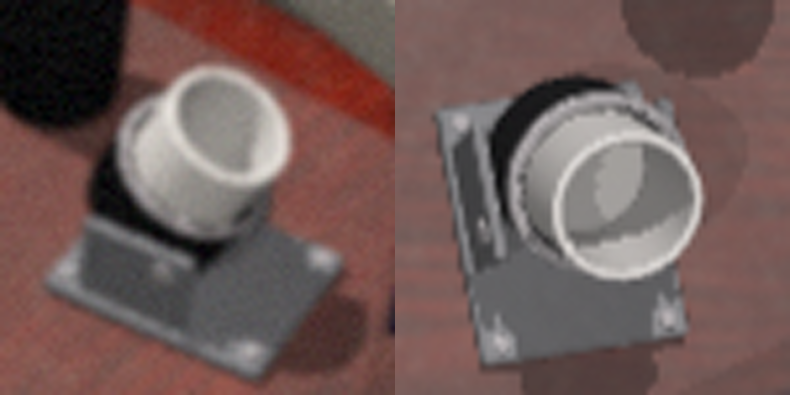

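```bash
cat > geo.py <<'E'
import numpy as np, cv2
from scipy.optimize import minimize, least_squares
A=np.linspace(0,2*np.pi,48,endpoint=False)
MED=[(0,26),(30,28),(54,32.5),(60,32.5),(60,37),(65,37),(65,30),(97,30)]
SML=[(0,19),(20,21),(40,24.2),(46,24.2),(46,29),(51,29),(51,23),(81,23)]
def proj(p,X):
    c=X@p["R"].T+p["t"]; return (c[:,:2]/c[:,2:])@np.diag(np.diag(p["mtx"])[:2])+p["mtx"][:2,2]
def frame(ax,y=None):
    y=np.array([0,1.,0]) if y is None else y
    x=np.cross(y,ax);x/=np.linalg.norm(x); return x,np.cross(ax,x)
def ring(o,ax,z,r):
    x,y=frame(ax); return o+ax*z+r*(np.cos(A)[:,None]*x+np.sin(A)[:,None]*y)
def sil(p,o,ax,prof,S=8):
    m=np.zeros((420*1,560*1),np.float32); rs=[proj(p,ring(o,ax,z/1e3,r/1e3)) for z,r in prof]
    u0=np.floor(np.vstack(rs).min(0)).astype(int)-3; w=np.ceil(np.vstack(rs).max(0)).astype(int)-u0+4
    b=np.zeros((w[1]*S,w[0]*S),np.uint8)
    for a,c in zip(rs,rs[1:]):
        h=cv2.convexHull(((np.vstack([a,c])-u0+.5)*S).astype(np.float32)); cv2.fillPoly(b,[np.int32(h)],1)
    m[u0[1]:u0[1]+w[1],u0[0]:u0[0]+w[0]]=cv2.resize(b.astype(np.float32),(w[0],w[1]),interpolation=cv2.INTER_AREA)
    return m
def fitcup(views,x0,prof,ax=np.array([0,0,1.]),views_z=True):
    f=lambda x:sum(np.abs(sil(p,x,ax,prof)-m).sum() for p,m in views)
    sx=np.vstack([x0]+[x0+d for d in .006*np.eye(3)])
    r=minimize(f,x0,method="Nelder-Mead",options=dict(initial_simplex=sx,xatol=1e-4,fatol=.5)); return r.x,r.fun
E
cat > c.py <<'E'
from geo import *; import pickle
np.set_printoptions(precision=4,suppress=True)
D=pickle.load(open("d.pkl","rb")); S,T=D["side"],D["top"]
for k,x0,pr in(("medium_cup",[.428,.047,0],MED),("small_cup",[.414,.2985,.002],SML)):
    print(k,fitcup([(S,D["side",k]),(T,D["top",k])],np.array(x0),pr), *[fitcup([(D[v],D[v,k])],np.array(x0),pr) for v in("side","top")])
k=395/75; im=lambda c,o:(np.array(c,float)+.5)/k-.5+o
oS,oT=np.array([300,123]),np.array([335,175])
cT=im([(43,110),(90,365),(290,335)],oT); cS=im([(45,285),(260,380),(343,258)],oS)
bT=im([(157,133),(308,279)],oT).ravel(); bS=im([(163,66),(291,190)],oS).ravel()
def dx(y): return np.array([np.cos(y),np.sin(y),0])
def res(v,full=False):
    x,y,psi,rx,ry,rz,nT0,nT1,nS0,nS1=v
    X=dx(psi);Y=np.cross([0,0,1],X); o=np.array([x,y,.012])
    cor=lambda s,t:o+s*.075*X+t*.06*Y
    ax=np.cos(np.radians(25))*np.array([0,0,1.])-np.sin(np.radians(25))*X
    pT=proj(T,np.array([cor(1,1),cor(-1,1),cor(-1,-1)]))+[nT0,nT1]; pS=proj(S,np.array([cor(1,1),cor(-1,1),cor(-1,-1)]))+[nS0,nS1]
    rr=ring(np.array([rx,ry,rz]),ax,0,.0395); bb=lambda p,n:(lambda q:np.r_[q.min(0),q.max(0)])(proj(p,rr)+n)
    r=np.r_[(pT-cT).ravel(),(pS-cS).ravel(),bb(T,[nT0,nT1])-bT,bb(S,[nS0,nS1])-bS,np.array(v[6:])*.5]
    return (r,ax,X) if full else r
r=least_squares(res,[.522,-.25,.15,.5,-.25,.15,0,0,0,0]); v=r.x; rr,ax,X=res(v,True)
print(v,"\n",rr,"\nax",ax); 
rim=v[3:6]; print("holder origin guesses (slide 10,15,20)",*[rim-ax*(.085+s) for s in(.01,.015,.02)])
print("dock-frame rim",(rim-[v[0],v[1],0])@X,(rim-[v[0],v[1],0])@np.cross([0,0,1],X))
E
python3 c.py
```

```text
medium_cup (array([ 0.4284,  0.0504, -0.0023]), np.float64(85.453125)) (array([ 0.4499,  0.022 , -0.0452]), np.float64(36.859375)) (array([ 0.4285,  0.0506, -0.0007]), np.float64(25.71875))
small_cup (array([ 0.4154,  0.3003, -0.0007]), np.float64(100.546875)) (array([ 0.415 ,  0.3003, -0.0003]), np.float64(28.625)) (array([ 0.4244,  0.3336, -0.1398]), np.float64(12.75))
[ 0.5201 -0.2479  0.146   0.5095 -0.2495  0.136   0.4179 -0.4662  0.0535
  0.9334] 
 [-0.6284 -0.1582 -0.3865  0.4724  1.1345  0.0137 -0.6723 -0.3446 -0.4647
 -0.2386  0.7716  0.356  -0.1841 -0.4229 -0.04    0.2115  0.8156  0.7885
 -0.4636 -0.7946  0.209  -0.2331  0.0267  0.4667] 
ax [-0.4181 -0.0615  0.9063]
holder origin guesses (slide 10,15,20) [ 0.5492 -0.2437  0.0499] [ 0.5513 -0.2434  0.0454] [ 0.5534 -0.2431  0.0409]
dock-frame rim -0.010736613714374033 -4.399468071852636e-05
```

```bash
cat > h.py <<'E'
from plant import ctrl, solver, vision, find_in, cut_out, mark_of
from geo import *
from scipy.spatial.transform import Rotation as Ro
np.set_printoptions(precision=4,suppress=True)
AX=np.array([-.4181,-.0615,.9063]); AX/=np.linalg.norm(AX); RIM=np.array([.5095,-.2495,.136])
MC=np.array([.4284,.0500,0]); SC=np.array([.4153,.3000,0])
def quat(z,y):
    x=np.cross(y,z); x/=np.linalg.norm(x); y=np.cross(z,x)
    return np.roll(Ro.from_matrix(np.c_[x,y,z]).as_quat(),1)
YD=np.cross([0,0,1.],[np.cos(.146),np.sin(.146),0])
QP=quat(-AX,-YD); QD=quat(np.array([0,0,-1.]),np.array([0,-1.,0]))
def st(l=""):
    s=ctrl.sense(); print(l,"t",round(s["time_s"],2),"p",s["position"],"F",s["force"],"w",round(s["width"],4),"g",round(s["grasp_force"],1)); return s
E
cat > d.py <<'E'
from h import *
G=.065
up=np.array([0,0,1.])
Z=RIM-AX*.060       # medium origin when nested
for n,p,q in(("m",MC+up*G,QD),("mu",MC+up*.22,QD),("pre",Z+AX*(.08+G),QP),("in",Z+AX*G,QP),("sm",SC+up*.052,QD),("smu",SC+up*.2,QD),("spre",Z+AX*(.051+.06+.052),QP),("sin",Z+AX*(.051-.02+.052),QP)):
    print(n,p,solver.inverse_kinematics(p,q))
ctrl.movep(MC+up*.16,QD); st("above")
ctrl.move_linear(MC+up*G,max_speed=.12); st("at")
ctrl.gripper_to(.05); st("closed")
ctrl.move_linear(MC+up*.22,max_speed=.2); st("lift")
import pickle
D={}
for v in("side","top"):
    p=vision.read_camera(v); D[v]=p; r=cut_out(p,"medium_cup"); print(v,[(round(d["confidence"],2),d["pixels"].sum()) for d in r])
    cv2.imwrite(f"pics/l_{v}.png",cv2.cvtColor(p["img"],cv2.COLOR_RGB2BGR))
    print(mark_of(p,"medium_cup")[:1])
E
python3 d.py
```

```text
m [0.4284 0.05   0.065 ] [-0.0619  0.4058  1.986  -0.      0.7498  1.5089]
mu [0.4284 0.05   0.22  ] [-0.0619  0.1809  1.7799 -0.      1.1808  1.5089]
pre [ 0.474  -0.2547  0.213 ] [-0.8492  0.2353  1.8202  0.4718  0.8947  0.3123]
in [ 0.5074 -0.2498  0.1405] [-0.7866  0.3739  1.8568  0.5436  0.7159  0.258 ]
sm [0.4153 0.3    0.052 ] [ 0.4759  0.5385  1.7791 -0.      0.8241  2.0467]
smu [0.4153 0.3    0.2   ] [ 0.4759  0.3469  1.6082 -0.      1.1865  2.0467]
spre [ 0.4664 -0.2558  0.2294] [-0.8641  0.207   1.8071  0.46    0.9376  0.3207]
sin [ 0.4999 -0.2509  0.1568] [-0.8002  0.3411  1.8517  0.5245  0.7541  0.2729]
above t 3.85 p [0.4287 0.0495 0.1601] F [ 0.6016  0.1518 -1.0188] w 0.0853 g 0.0
at t 4.79 p [0.4289 0.0499 0.0655] F [ 0.3773  0.6961 -0.287 ] w 0.0855 g 0.0
closed t 5.17 p [0.429  0.0499 0.0662] F [-2.1914 -0.3144  9.6818] w 0.0591 g 62.7
lift t 6.1 p [0.4276 0.0501 0.219 ] F [-0.4537 -0.2278 -2.0244] w 0.059 g 64.6
side [(0.9, np.int64(561))]
[{'centre': [0.4283, 0.0478, 0.1527], 'confidence': 0.77}]
top [(0.61, np.int64(33))]
[{'centre': [0.4223, 0.0471, 0.15], 'confidence': 0.47}]
```

```bash
cat > e.py <<'E'
from h import *
G=.066; Z=RIM-AX*.060
ctrl.movep(Z+AX*(.09+G),QP); ctrl.hold(.2)
s=st("pre"); F0=s["force"]
for v in("side","top"):
    p=vision.read_camera(v); c=p["img"]; u,w=(337,140) if v=="side" else (372,212)
    c=cv2.resize(c[w-50:w+50,u-50:u+50],(395,395),interpolation=cv2.INTER_CUBIC); C=c if v=="side" else np.hstack([C,c])
cv2.imwrite("pics/pre.png",cv2.cvtColor(C,cv2.COLOR_RGB2BGR))
E
python3 e.py
```

```text
pre t 7.78 p [ 0.4698 -0.2542  0.2231] F [ 0.2524  0.5175 -1.4888] w 0.0592 g 64.6
```

View pics/pre.png

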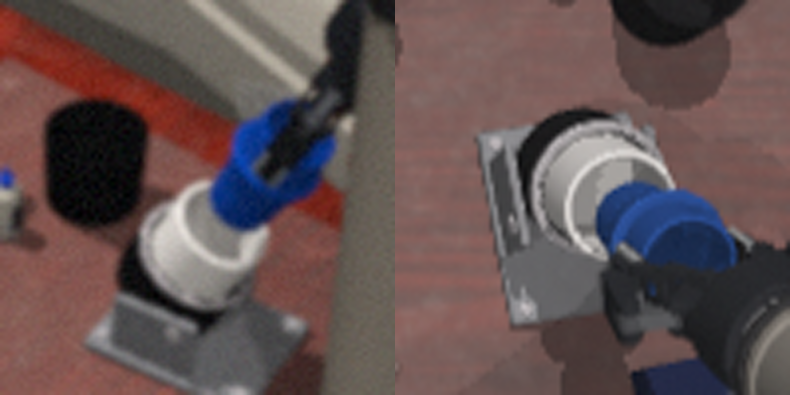

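Both views show the blue cup held square, above and in line with the white mouth (side crop about (240,190), top crop about (620,215)). I'll insert it now, watching the force.

```bash
cat >> h.py <<'E'
def push(d0,d1,org,step,lim,F0,lat=8,verbose=True):
    """advance the TCP along the axis, height above org from d0 to d1, until the axial force exceeds lim"""
    n=max(1,int(round((d0-d1)/step)))
    for d in np.linspace(d0,d1,n+1)[1:]:
        ctrl.move_linear(org+AX*d,QP,max_speed=.05); s=ctrl.sense(); f=s["force"]-F0; a=f@AX
        if verbose: print(round(d*1e3,1),"real",round((s["position"]-org)@AX*1e3,1),"ax",round(a,1),"lat",(f-a*AX),round(s["time_s"],2))
        if a>lim or np.linalg.norm(f-a*AX)>lat: break
    return d,a
E
cat > f.py <<'E'
from h import *
G=.066; Z=RIM-AX*.060; F0=ctrl.sense()["force"]
d,a=push(.09+G,.03+G,Z,.01,4,F0)
if a<4: d,a=push(d,.006+G,Z,.004,4,F0)
if a<4: d,a=push(d,-.006+G,Z,.0015,4.5,F0)
print("end",(d-G)*1e3,a)
E
python3 f.py
```

```text
146.0 real 145.5 ax -0.1 lat [0.0403 0.4628 0.05  ] 8.22
136.0 real 135.6 ax 0.6 lat [ 0.8399 -0.7979  0.3333] 8.57
126.0 real 125.6 ax 0.5 lat [ 1.6542 -0.2271  0.7477] 8.93
116.0 real 115.6 ax 0.7 lat [0.9519 0.3169 0.4607] 9.28
106.0 real 105.6 ax 1.2 lat [ 1.207  -0.2882  0.5373] 9.62
96.0 real 95.6 ax -0.7 lat [ 0.837  -0.4097  0.3583] 9.97
92.0 real 91.8 ax 0.5 lat [ 0.2389 -1.4639  0.0109] 10.22
88.0 real 87.8 ax -0.2 lat [ 1.202  -0.2175  0.5397] 10.47
84.0 real 83.7 ax -0.1 lat [ 1.3554 -0.6269  0.5827] 10.72
80.0 real 79.7 ax 0.0 lat [ 0.9695 -0.3978  0.4203] 10.97
76.0 real 75.8 ax -0.5 lat [ 1.0812 -1.0188  0.4296] 11.22
72.0 real 71.9 ax -1.2 lat [ 0.4607 -4.7791 -0.1117] 11.47
70.5 real 70.7 ax 1.4 lat [ 0.4635 -4.0972 -0.0642] 11.72
69.0 real 69.2 ax 0.9 lat [ 0.2538 -6.2419 -0.3065] 11.97
67.5 real 67.7 ax 0.8 lat [-0.3115 -6.0507 -0.5543] 12.22
66.0 real 66.3 ax 1.0 lat [-0.4506 -6.7932 -0.6688] 12.47
64.5 real 64.9 ax 2.0 lat [-0.4895 -6.9842 -0.6998] 12.72
63.0 real 63.5 ax 3.8 lat [-0.1188 -6.0072 -0.4625] 12.97
61.5 real 62.0 ax 4.6 lat [-0.4543 -6.6491 -0.6608] 13.22
end -4.499999999999997 4.638461921942383
```

```bash
cat > g.py <<'E'
from h import *
G=.066; Z=RIM-AX*.060; F0=np.array([.25,.52,-1.49]); 
s=ctrl.sense(); d0=.0620; e=s["position"]-(Z+AX*.0615); print("dev",e)
off=np.zeros(3)
for i in range(3):
    f=ctrl.sense()["force"]-F0
    if f@-YD<2 and f@YD<2: pass
    off=off+YD*(f@YD)*.00015
    ctrl.move_linear(Z+off+AX*.0618,QP,max_speed=.05); s=ctrl.sense(); f=s["force"]-F0
    print("off",off@YD*1e3,"f",f@YD,"ax",f@AX,s["position"]-(Z+AX*.0618))
d,a=push(.0618,.052,Z+off,.0015,7,F0)
np.save("off.npy",off); print((d-G)*1e3)
E
python3 g.py
```

```text
dev [ 0.0001 -0.0012  0.0005]
off -0.9588161379467549 f -4.84165474847803 ax 3.490666779152039 [ 0.0001 -0.0013  0.0002]
off -1.6850643502184595 f -1.75279643761901 ax 7.430440282859902 [ 0.0001 -0.0014  0.0001]
off -1.9479838158613108 f 0.19055744846042022 ax 7.977371478516307 [ 0.0002 -0.0015  0.    ]
60.4 real 60.2 ax 5.8 lat [-1.695   1.631  -0.6713] 14.22
59.0 real 58.8 ax 4.5 lat [-0.0208  1.2604  0.0759] 14.47
57.6 real 57.4 ax 3.0 lat [-0.2582  1.3868 -0.025 ] 14.72
56.2 real 56.1 ax 3.9 lat [-0.749   2.2722 -0.1913] 14.97
54.8 real 54.7 ax 4.1 lat [-1.1726  2.2713 -0.3868] 15.22
53.4 real 53.3 ax 3.2 lat [-0.3904  1.5744 -0.0732] 15.47
52.0 real 52.0 ax 4.2 lat [-1.2957  1.8277 -0.4737] 15.72
-14.000000000000005
```

```bash
cat > look.py <<'E'
import sys; from h import *
for v in("side","top"):
    p=vision.read_camera(v); c=p["img"]; u,w=(337,150) if v=="side" else (372,212)
    c=cv2.resize(c[w-37:w+38,u-37:u+38],(395,395),interpolation=cv2.INTER_CUBIC); C=c if v=="side" else np.hstack([C,c])
cv2.imwrite(f"pics/{sys.argv[1]}.png",cv2.cvtColor(C,cv2.COLOR_RGB2BGR)); st()
E
python3 look.py ins
```

```text
t 15.82 p [ 0.5131 -0.2509  0.1287] F [-2.0091  1.7294  1.4931] w 0.0586 g 65.3
```

View pics/ins.png

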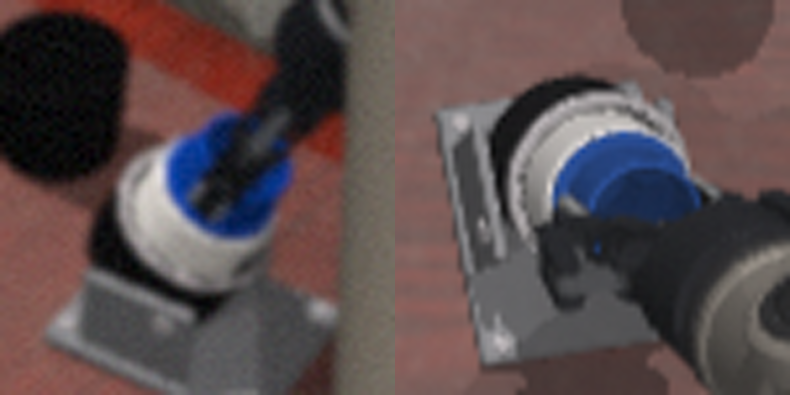

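```bash
cat > ov.py <<'E'
from h import *
off=np.load("off.npy")*0.75; k=8
for v in("side","top"):
    p=vision.read_camera(v); c=p["img"]; u,w=(337,150) if v=="side" else (368,205)
    n=(-3.5/8,0) 
    c=cv2.resize(c[w-25:w+25,u-25:u+25],(400,400),interpolation=cv2.INTER_CUBIC)
    px=np.array([.0535,.9334]) if v=="side" else np.array([.4179,-.4662])
    for s,col in((0,(255,0,0)),(.013,(0,255,0))):
        for q in proj(p,ring(RIM,AX,-s,.0395))+px:
            x,y=((q-[u-25,w-25]+.5)*k).astype(int)
            cv2.circle(c,(int(x),int(y)),1,col,-1)
    C=c if v=="side" else np.hstack([C,c])
cv2.imwrite("pics/ov.png",cv2.cvtColor(C,cv2.COLOR_RGB2BGR))
E
python3 ov.py
```

```text
(no output)
```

View pics/ov.png

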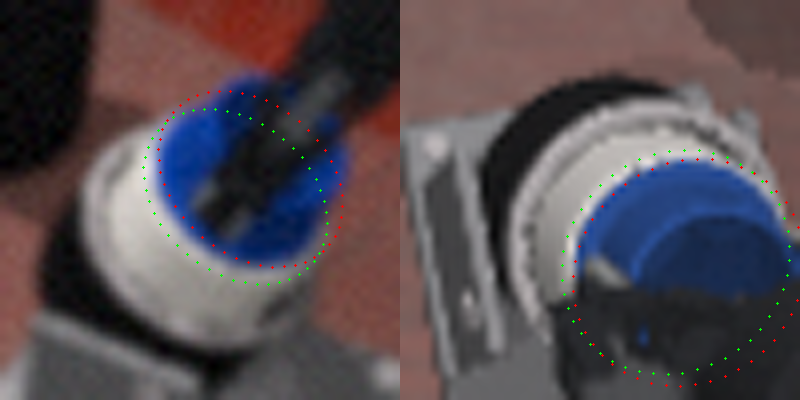

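The green ring (white rim slid in about 1 cm) matches the visible white edge. So the collar is on the rim and the white cup has already moved part of its travel. I'll release the blue cup and fetch the orange one.

```bash
cat > i.py <<'E'
from h import *
import pickle
up=np.array([0,0,1.])
s=st(); P=s["position"]
ctrl.gripper_to(.085); st("open")
ctrl.move_linear(P+AX*.09,QP,max_speed=.15)
H=np.array([.43,-.1,.24]); ctrl.movep(H,QD)
ctrl.movep(SC+up*.15,QD); st("above small")
D={}
for v in("side","top"):
    p=vision.read_camera(v); D[v]=p
    print(v,[mark_of(p,k)[:1] for k in("medium_cup","small_cup")])
    for k in("medium_cup",):
        r=cut_out(p,k)
        if r: D[v,k]=r[0]["pixels"]; print(v,k,r[0]["confidence"],r[0]["pixels"].sum())
    c=p["img"]; u,w=(337,150) if v=="side" else (370,205)
    c=cv2.resize(c[w-25:w+25,u-25:u+25],(400,400),interpolation=cv2.INTER_CUBIC); C=c if v=="side" else np.hstack([C,c])
cv2.imwrite("pics/rel.png",cv2.cvtColor(C,cv2.COLOR_RGB2BGR))
pickle.dump(D,open("d2.pkl","wb"))
off=np.load("off.npy")
UP=[q for q in MED if q[0]>=60]
V=[(D[v],D[v,"medium_cup"]) for v in("side","top") if (v,"medium_cup") in D]
x0=RIM+off-AX*.072
for vv in (V,V[:1],V[1:]):
    x,f=fitcup(vv,x0,UP[0:] ,AX); e=x-x0; print("fit blue",x,f,"dev axis",e@AX,"y",e@YD,"x",e@np.cross(YD,AX))
E
python3 i.py
```

```text
t 15.93 p [ 0.5131 -0.251   0.1287] F [-2.6969  1.8758  1.3655] w 0.0593 g 65.2
open t 16.31 p [ 0.5133 -0.2513  0.1288] F [-0.1569  0.2155  0.2151] w 0.0853 g 0.0
above small t 19.41 p [0.4161 0.2991 0.1502] F [-0.7779  0.5615  0.1773] w 0.0852 g 0.0
side [[], [{'centre': [0.4137, 0.3005, 0.0021], 'confidence': 0.93}]]
side medium_cup 0.38 278
top [[{'centre': [0.537, -0.2481, 0.0687], 'confidence': 0.78}], [{'centre': [0.4161, 0.3, 0.0019], 'confidence': 0.49}]]
top medium_cup 0.82 606
fit blue [ 0.5471 -0.2598  0.0256] 748.75 dev axis -0.043099920502640325 y -0.013670790074887824 x -0.014326270717274863
fit blue [ 346.8839  -71.9563 -455.0626] 278.015625 dev axis -552.8920602456959 y -121.3331823369904 x 108.75995252359243
fit blue [ 0.5447 -0.2553  0.0417] 25.421875 dev axis -0.02783319609513216 y -0.008918667325738198 x -0.009099193692013096
```

View pics/rel.png

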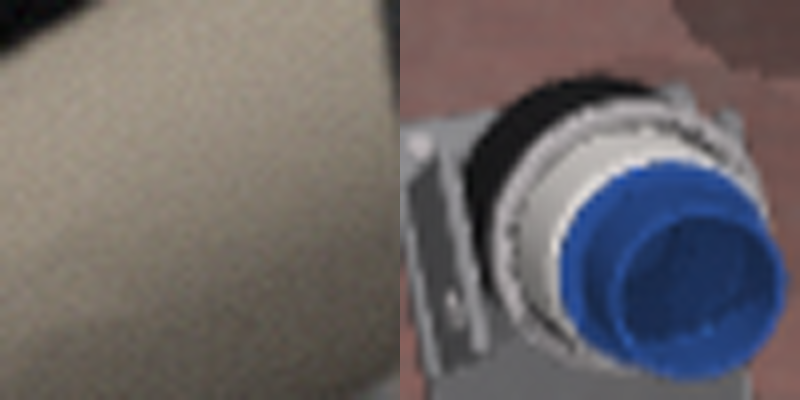

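```bash
cat > j.py <<'E'
from h import *
up=np.array([0,0,1.]); G=.055; B=np.array([.5131,-.251,.1287])-AX*.066
ctrl.move_linear(SC+up*G,QD,max_speed=.12); st("at")
ctrl.gripper_to(.035); st("closed")
ctrl.move_linear(SC+up*.25,QD,max_speed=.2); st("lift")
ctrl.move_linear([.43,-.05,.27],QD,max_speed=.25)
ctrl.movep(B+AX*(.051+.075+G),QP); ctrl.hold(.2); st("pre")
for v in("side","top"):
    p=vision.read_camera(v); c=p["img"]; u,w=(345,135) if v=="side" else (385,215)
    c=cv2.resize(c[w-37:w+38,u-37:u+38],(395,395),interpolation=cv2.INTER_CUBIC); C=c if v=="side" else np.hstack([C,c])
cv2.imwrite("pics/pre2.png",cv2.cvtColor(C,cv2.COLOR_RGB2BGR))
E
python3 j.py
```

```text
at t 20.75 p [0.4158 0.3003 0.0556] F [-0.3148 -0.4563  1.1836] w 0.085 g 0.0
closed t 21.22 p [0.4157 0.3002 0.056 ] F [-1.2933 -0.4238  6.0127] w 0.0446 g 60.6
lift t 22.34 p [0.4147 0.2997 0.2488] F [ 0.2464  0.3981 -1.8092] w 0.0446 g 61.2
pre t 25.0 p [ 0.4657 -0.2567  0.2333] F [-0.0438 -0.3648 -1.1488] w 0.0449 g 61.2
```

View pics/pre2.png

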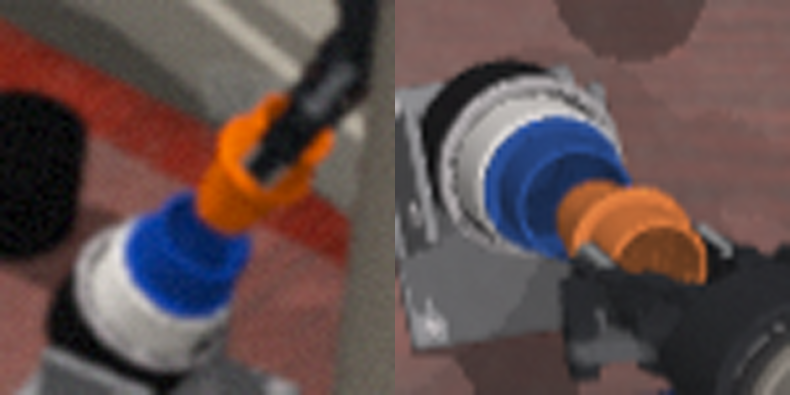

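The blue cup is seated in the white one, and the orange cup hangs in line above the blue mouth (side crop (222,215), top crop (585,215)). I'll insert it with lateral force correction.

```bash
cat > k.py <<'E'
from h import *
G=.0555; B=np.array([.5131,-.251,.1287])-AX*.066; F0=ctrl.sense()["force"]; org=B+AX*.051
XD=np.cross(YD,AX); off=np.zeros(3)
d=.075+G
while d>G-.0005:
    d-= .01 if d>.03+G else .004 if d>.004+G else .0015
    ctrl.move_linear(org+off+AX*d,QP,max_speed=.06); s=ctrl.sense(); f=s["force"]-F0
    print(round((d-G)*1e3,1),"ax",round(f@AX,1),"y",round(f@YD,1),"x",round(f@XD,1),"off",off@YD*1e3,off@XD*1e3,round(s["time_s"],1))
    if f@AX>8: break
    for e in(YD,XD):
        if abs(f@e)>2.5: off=off+e*np.clip((f@e)*.00012,-.0006,.0006)
np.savez("k.npz",off=off,F0=F0,d=d)
E
python3 k.py
```

```text
65.0 ax 0.3 y 0.9 x -0.6 off 0.0 0.0 25.4
55.0 ax -0.2 y 0.5 x 1.1 off 0.0 0.0 25.7
45.0 ax 0.1 y 1.2 x -1.0 off 0.0 0.0 26.0
35.0 ax -0.7 y 0.8 x -0.3 off 0.0 0.0 26.4
25.0 ax 0.1 y 1.0 x -0.5 off 0.0 0.0 26.7
21.0 ax -0.2 y 0.9 x -0.1 off 0.0 0.0 26.9
17.0 ax 0.5 y 0.9 x -0.3 off 0.0 0.0 27.2
13.0 ax -0.9 y 1.4 x -0.7 off 0.0 0.0 27.4
9.0 ax -0.3 y 0.4 x -0.3 off 0.0 0.0 27.7
5.0 ax -0.5 y 0.7 x -0.6 off 0.0 0.0 27.9
1.0 ax -0.4 y 1.5 x -0.7 off 0.0 0.0 28.2
-0.5 ax 0.1 y -0.2 x -0.3 off 0.0 0.0 28.4
-2.0 ax 15.9 y 3.5 x -5.0 off 0.0 0.0 28.7
```

```bash
cat > l.py <<'E'
from h import *
B=np.array([.5131,-.251,.1287])-AX*.066; org=B+AX*.051; k=np.load("k.npz"); F0=k["F0"]
print(ctrl.sense()["force"]-F0@np.eye(3))
d,a=push(float(k["d"]),float(k["d"])-.018,org,.001,24,F0,lat=12)
np.save("d.npy",d)
E
python3 l.py; python3 look.py pressed
```

```text
[-11.6062   1.8622  12.2922]
52.5 real 54.7 ax 25.8 lat [-7.1278  4.0067 -3.0164] 28.93
 t 29.02 p [ 0.4968 -0.2536  0.1648] F [-17.5847   1.7838  19.5774] w 0.0451 g 63.6
```

View pics/pressed.png

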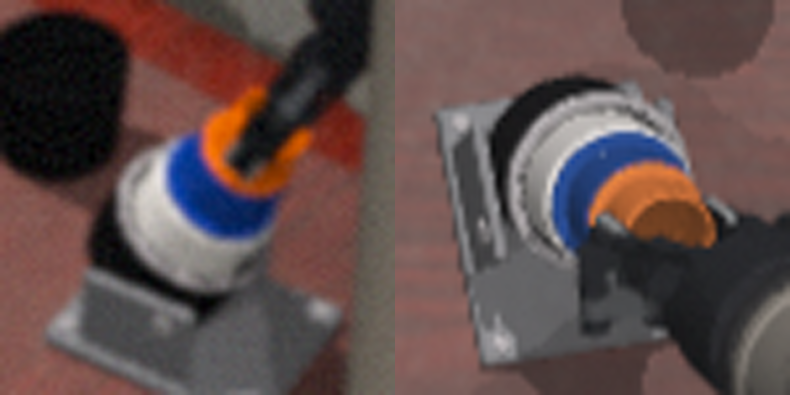

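25 N is held with no further travel. The white rim is 85 mm above the holder origin by the holder mark, so it has bottomed out after about 14 mm of travel. The orange collar sits on the blue rim. I'll ease off, release, retract and check.

```bash
cat > m.py <<'E'
from h import *
B=np.array([.5131,-.251,.1287])-AX*.066; org=B+AX*.051
ctrl.move_linear(org+AX*.0545,QP,max_speed=.05); st("eased")
ctrl.gripper_to(.085); st("open")
ctrl.move_linear(org+AX*.16,QP,max_speed=.12)
ctrl.movep([.40,.05,.30],QD); ctrl.hold(.3); st("away")
for v in("side","top"):
    p=vision.read_camera(v); c=p["img"]; u,w=(337,150) if v=="side" else (372,207)
    for k in("medium_cup","small_cup","holder"): print(v,k,[(np.array(r["centre"]),round(r["confidence"],2)) for r in mark_of(p,k)[:1]])
    px=np.array([.0535,.9334]) if v=="side" else np.array([.4179,-.4662])
    c=cv2.resize(c[w-27:w+28,u-27:u+28],(396,396),interpolation=cv2.INTER_CUBIC)
    C=c if v=="side" else np.hstack([C,c])
cv2.imwrite("pics/final.png",cv2.cvtColor(C,cv2.COLOR_RGB2BGR))
E
python3 m.py
```

```text
eased t 29.27 p [ 0.4967 -0.2537  0.165 ] F [-5.1906 -0.1684  7.5638] w 0.0445 g 62.1
open t 29.76 p [ 0.4966 -0.2533  0.1643] F [ 1.2037  0.2353 -0.0268] w 0.085 g 0.0
away t 32.29 p [0.4001 0.0494 0.2998] F [0.5483 0.1285 0.4883] w 0.0851 g 0.0
side medium_cup [(array([ 0.7332, -0.2521,  0.0006]), 0.54)]
side small_cup [(array([ 0.522 , -0.2507,  0.1148]), 0.82)]
side holder [(array([ 0.552 , -0.2451,  0.0469]), 0.89)]
top medium_cup [(array([ 0.5351, -0.2471,  0.0655]), 0.59)]
top small_cup [(array([ 0.5173, -0.2529,  0.1125]), 0.8)]
top holder [(array([ 0.5518, -0.243 ,  0.0446]), 0.74)]
```

View pics/final.png

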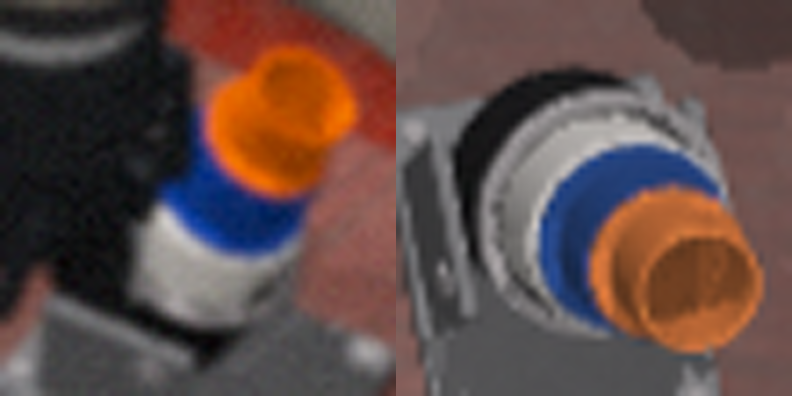

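```bash
python3 -c "
from plant import ctrl; print(ctrl.close_job())"
```

```text
the job is handed in; nothing more can be done
None
```

The job is handed in at about 32 s: blue is nested in white and orange in blue, and the nest is bottomed out in the dock (no travel at about 25 N). About 1 cm of the white cup's roughly 14 mm travel came early, while I was still seating the blue cup before letting go of it; no verdict was returned.

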